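# Gauge the bore of a microscope adapter tube

### The job

Measure the bore of the blue adapter tube with the telescoping gauge: take the gauge from its grey stand, sit it upright in the blue tube with its flange fully down on the rim, press the red button on its top so that the plungers spring out to the wall, then let the button up to lock them at that size. Draw the gauge straight out and stand it back upright in its grey stand with its flange fully down on the rim, still locked at the bore's size, and let go. Do not put it into the silver tube, work gently (the button needs some 15 N and must never get more than 30 N; never jam the gauge with more than 60 N) and leave the other things where they are.

Things in the scene. Friction and masses are not known exactly. Their poses are not given: they have to be found in the camera images.
- gauge_handle (a point): The telescoping bore gauge (0.19 to 0.35 kg), standing upright. This point: centre of its black ribbed handle, a square bar 24 x 24 x 51 mm; grip it across its own y. z up; x along the plungers. The red button on top reaches 34 mm above this point; the flange's top face is 29 mm below it.
- gauge_seat (a point): Centre of the underside of the gauge's steel flange (66 mm across, 5 mm thick), 34 mm below gauge_handle; it rests on a rim. Below it: a round guide 38 mm across, 14 mm deep, its last 6 mm tapered to 32 mm; then a thin stem with two brass plungers 34 mm below the flange; lowest point 41 mm below it.
- tip_a (a point): Outer end of the brass plunger on the gauge's +x side. Plungers are spring-loaded outwards (just under 1 N each) and move 8 mm each; drawn in, the two tips are 31 to 33 mm apart, fully out 47 mm.
- tip_b (a point): Outer end of the other brass plunger (gauge's -x side).
- button_top (a point): Centre of the top of the red round push button (19 mm across, 12 mm tall) on top of the gauge's handle, 34 mm above gauge_handle. Left alone it is up and the plungers are clamped where they are; pressed down (it yields at about 12 N, rising to 13.5 N over its 2.5 mm, then a hard stop) it frees them; let up, it clamps them again.
- button: That push button with the rod inside the gauge; its origin coincides with gauge_seat when the button is up and sinks with it.
- tube_blue_mouth (a point): The blue adapter tube, fixed upright on a round black foot 100 mm across; this point is the centre of its rim, 75 mm above the table. Bore 40 mm across, 63 mm deep, wall 10 mm, z up.
- tube_silver_mouth (a point): A silver adapter tube of the same outside shape, bore 45 mm; not the one to measure. The centre of its rim.
- stand_mouth (a point): The gauge's stand: a fixed grey tube 72 mm across on a white square foot 90 mm wide; this point is the centre of its rim, 60 mm above the table. Its hole, 54 mm across and 50 mm deep, lets the plungers through and the flange rests on the rim.
- well_plate: Bystander: clear plate of small wells, some pink, 128 x 86 x 14 mm. Origin at its underside's centre.
- tip_box: Bystander: blue box of pipette tips, 80 x 115 x 50 mm. Origin at its underside's centre.
- objective: Bystander: standing steel microscope objective, 31 mm across, 40 mm tall. Origin at its underside's centre.
- lens_cap: Bystander: black round cap, 34 mm across, 14 mm tall. Origin at its underside's centre.
- driver: Bystander: screwdriver lying, 170 mm long. Origin at its underside's centre.
- slide_box: Bystander: yellow slide box, 85 x 100 x 34 mm. Origin at its underside's centre.
- dropper: Bystander: amber dropper bottle, 36 mm across, 70 mm tall. Origin at its underside's centre.
Mind the look-alikes: they are no part of the job. Leave any pink look-alike of the part that bears stand_mouth alone. Leave any orange look-alike of the part that bears gauge_handle alone.

How it is judged:
By the outcome, as a careful person would: the job done as asked, in the order asked, and still so for the second after the job is handed in, with the robot touching nothing.
It also fails if it takes over 72 s, if anything falls off the work surface, if the arm or the gripper's body presses on something with over 40 N, if the wrist force passes 120 N, or if a joint passes its speed limit or range.

### The arm

A 6-joint arm with a two-finger parallel gripper is mounted at the origin on the work surface. World frame = base frame: x ahead of the robot, y to its left, z up, the work surface at z = 0. Lengths are in mm, angles in rad, forces in N, time in s.
With the tool pointing down it reaches from about 400 to 925 mm from the base axis. Payload 12.5 kg.
Tool frame: the origin (TCP) lies at the very end of the fingers, on their centre line; the grasp point (between the pads) lies 19 mm behind it (env.grasp_offset is the distance from the TCP to the grasp point, in mm); z points along the fingers, y is the direction in which the jaws open and shut (so a half turn about z gives the same grasp; the last joint's range is limited). The gripper opens to 95 mm and grips with 3 to 60 N. Pads are 20 mm wide; open, the fingers measure 119 mm over their backs; the gripper's body (75 mm by 180 mm) begins 59 mm behind the grasp point.
Start: joints at [-1.377, 0.491, 1.559, -0, 1.092, -0.106], TCP at [184.604, -597.133, 214.661] pointing down, gripper open.
Joint ranges: [-3.1, 3.1], [-0.84, 2.19], [0.05, 2.79], [-1.13, 4.28], [0.06, 2.93], [-2.69, 2.69]. Speed limits (rad/s): [2.22, 2.22, 2.79, 3.14, 3.14, 3.14].

### API

Orientations are given as [roll, pitch, yaw] about the fixed x, y, z axes, in that order (R = Rz(yaw) Ry(pitch) Rx(roll)).
In Python, from cell import env gives the robot as it stands. The module is installed in compiled form; this text tells all that it offers.
- The arm moves only by the shell command python3 -m pendant 'ROWS'. ROWS is JSON, one flat list of numbers, 5 for each row, row after row: the shift along the tool's x, y, z as a fraction of full scale, then the turn about the tool's z as a fraction of full scale, then the gripper's target within -1 to 1 (shut at 1, half-way at 0, fully open at -1). In form: [x, y, z, turn, grip, x, y, z, turn, grip, ...]. A call has 1 to 10 rows; each row shifts and turns the commanded pose from where the row before left it, along the tool's axes as they then stand; what a row does not reach is not made up. Full scale, the value 1, is 0.4 m for a shift and 180 degrees for a turn. A row lasts 1/8 s, in which the tool goes at most 62.5 mm and 10.7 degrees, less where a joint would pass 70% of its speed; a pose out of reach is approached as far as the arm can. A call with a number of a shift or a turn outside -1 to 1 is refused whole. A call with a gripper value outside its range is refused whole. The fingers move at their own pace and stop on an object; the grip force is fixed at half the most. Time passes only in rows, so rows that do not move let the fingers close. It gives the time, the measured TCP pose, the force and the opening at its end, in the units of the state.
- env.state(): the state, without advancing time (a new reading comes with each control period).
- env.read_camera(name): name is "side" or "top" or "wrist"; returns the picture (480x640x3 uint8, red, green, blue); there is no depth.
- env.camera_model(name): a dict with "fx", "fy", "cx", "cy" (pixels), "k1" (the pictures are not rectified: a ray, as slopes to the right and down, at radius r is drawn at 1 + k1 r^2 times it, then the intrinsics apply), "view" (4x4, takes a point from world to camera coordinates); the wrist camera has in their place "tool_from_camera" (4x4, takes a point from camera to tool coordinates, whose origin is the TCP and whose axes are the flange's). Camera axes: x right, y down, z forward; pixel columns grow to the right and rows downward; lengths in mm; the calibration is good to about 2 mm. A picture is of the moment at which its call begins: read the wrist's pose just before it. camera_model takes no time and is no camera call.
- env.job_done(): hands the job in, once; it reports no verdict.
Trained networks look in the newest picture that a camera, given by its name, has taken for a name from the list of things; names that differ only in an ending like _2 or _b are one class to them, and where a whole thing is asked for, a point or a joint stands for the part that bears it (a point fixed in the world has none). Each returns a list of dicts, best first, with "confidence" (0 to 1); they miss things now and then, are a little off and sometimes report something else, mostly with a low value. They report only what shows in the picture. A call takes as long as a camera call. They do not tell look-alikes from the thing itself.
- env.masks_of(thing, camera): "region" (480x640 bool, what is visible of it).
- env.landmark_of(thing, camera): "xyz" ([x, y, z] in mm, in world coordinates, good to about 4 mm: a listed point, or the origin of a listed thing).
The state is a dict: "t": time; "joints": joint angles; "qvel": joint speeds; "tau": joint torques, N m; "eef_pos": TCP position; "tcp_rot": TCP orientation; "ft_force": force on the tool from outside, world axes, zero at the start; "moment": the same for the moment, N m; "opening": opening from 0.0 (shut) to 1.0 (fully open).
Only numpy, scipy, OpenCV 4.12 (cv2) and the standard library are available. Lean on these libraries where they do the work, as an engineer would, in place of code of your own. Each camera call takes 0.05 s, during which the arm holds its last target.

## Working session

There is one attempt and no reset: what is moved stays moved. The work goes in short steps, Python scripts to look and compute and a shell command to move; the robot and the scene stay as the last step left them, time stands still between calls to the robot, and variables do not carry over. Pictures are saved under pics/ and viewed, and the job is handed in when it is done.

```bash
mkdir -p pics; ls
python3 - <<'E'
from cell import env
import cv2
print(env.state())
for c in ("top","side","wrist"):
    im=env.read_camera(c); cv2.imwrite(f"pics/{c}0.png",im[:,:,::-1])
    m=env.camera_model(c); print(c,{k:(v if not hasattr(v,'tolist') else v.tolist()) for k,v in m.items()})
    for th in ("gauge_handle","button_top","gauge_seat","tube_blue_mouth","tube_silver_mouth","stand_mouth","tip_a","tip_b"):
        print(th,[( [round(float(x)) for x in d["xyz"]],round(d["confidence"],2)) for d in env.landmark_of(th,c)])
E
```

```text
pics
{'t': 0.0, 'joints': array([-1.37658421e+00,  4.91568101e-01,  1.55948768e+00,  1.01398930e-05,
        1.09170899e+00, -1.05612311e-01]), 'qvel': array([0.00115349, 0.00023815, 0.00111922, 0.00112506, 0.00062364,
       0.00108884]), 'tau': array([ 1.13361453e-03, -6.12638855e+01, -2.58181465e+01,  6.92797755e-02,
        4.81972320e-02, -1.22424476e-04]), 'eef_pos': array([ 184.56055618, -596.85101038,  214.0432841 ]), 'tcp_rot': array([-3.14042802e+00, -1.32502193e-04,  2.99819667e-01]), 'ft_force': array([ 0.38380923, -0.73800492, -0.50784651]), 'moment': array([-0.04602452, -0.02170901, -0.00863083]), 'opening': 0.9979091260594409}
top {'fx': 614.4135771784015, 'fy': 614.4135771784015, 'cx': 317.7369898626729, 'cy': 252.792018166092, 'k1': -0.016169908236081693, 'view': [[-0.01915617122830383, -0.9997382681405892, -0.012507450544681208, 49.05344365325933], [-0.9930061914255489, 0.02048182478074246, -0.11627208884412922, 557.9525533855767], [0.11649783214462843, 0.010192647786846604, -0.9931386434112286, 1254.058199167987], [0.0, 0.0, 0.0, 1.0]]}
gauge_handle [([428, 409, 69
[... 971 characters left out ...]
, 77], 0.71)]
tube_silver_mouth [([509, -218, 75], 0.67)]
stand_mouth [([354, 261, 63], 0.64), ([508, 299, 64], 0.61)]
tip_a []
tip_b []
wrist {'fx': 403.77805449388325, 'fy': 403.77805449388325, 'cx': 319.87788884899055, 'cy': 240.89507833972968, 'k1': -0.07045788506185845, 'tool_from_camera': [[0.00018347595275213934, -0.9547506739960775, -0.2974073247931328, 84.04811877362327], [0.9999996268113096, -7.590461848387632e-05, 0.0008605903372284609, 0.6076744142513579], [-0.0008442237940260331, -0.2974073717017152, 0.9547503037672527, -171.01028246988562], [0.0, 0.0, 0.0, 1.0]]}
gauge_handle []
button_top []
gauge_seat []
tube_blue_mouth []
tube_silver_mouth []
stand_mouth []
tip_a []
tip_b []
```

View pics/top0.png

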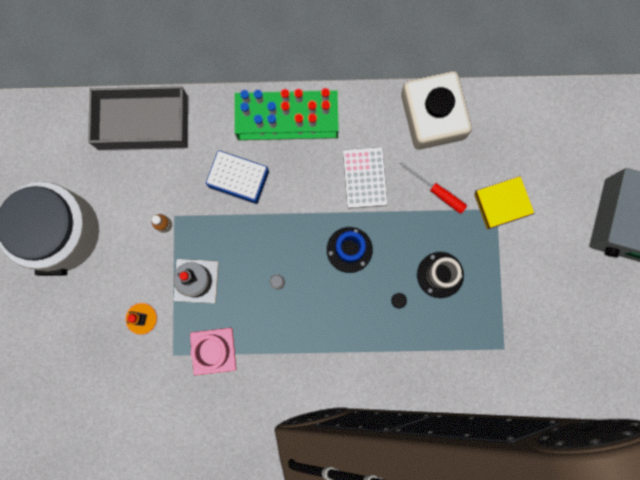

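View pics/side0.png

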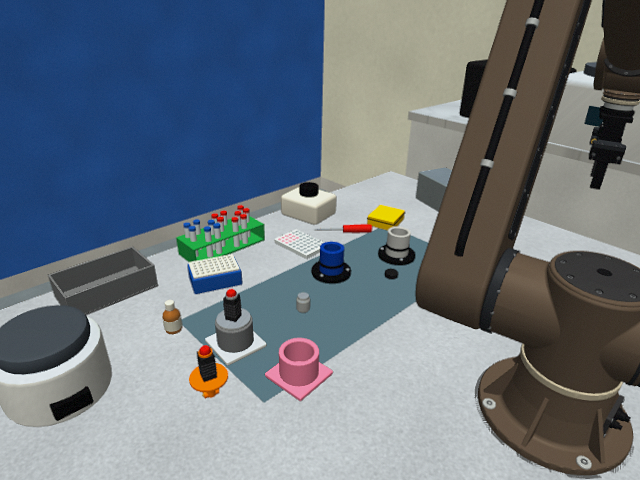

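The top view shows the grey stand with the gauge at (192,280), the blue tube at (350,247) and silver at (442,273). The orange gauge (140,318) and the pink stand (212,350) are the look-alikes.

```bash
cat > h.py <<'E'
from cell import env
import numpy as np, cv2
def R_of(rpy):
    from scipy.spatial.transform import Rotation as Ro
    return Ro.from_euler('xyz',rpy).as_matrix()
def go(x,y,z,yaw=None):
    "total fractions in tool axes needed to get there"
    s=env.state(); R=R_of(s["tcp_rot"]); d=R.T@(np.array([x,y,z])-s["eef_pos"])
    out=list(np.round(d/400,4))
    if yaw is not None:
        dy=(s["tcp_rot"][2]-yaw+np.pi)%(2*np.pi)-np.pi; out.append(round(dy/np.pi,4))
    print("fractions",[float(o) for o in out],"mm",np.round(d,1)); return d
def proj(p,c,s=None):
    m=env.camera_model(c); p=np.asarray(p,float)
    if c=="wrist":
        s=s or env.state(); T=np.eye(4);T[:3,:3]=R_of(s["tcp_rot"]);T[:3,3]=s["eef_pos"]
        V=np.linalg.inv(T@np.array(m["tool_from_camera"]))
    else: V=np.array(m["view"])
    q=V[:3,:3]@p+V[:3,3]; a,b=q[0]/q[2],q[1]/q[2]; k=1+m["k1"]*(a*a+b*b)
    return np.array([m["cx"]+m["fx"]*a*k,m["cy"]+m["fy"]*b*k])
def ray(px,c,z,s=None):
    "world point at height z seen at pixel px"
    m=env.camera_model(c)
    u=cv2.undistortPoints(np.array([[px]],float),np.array([[m["fx"],0,m["cx"]],[0,m["fy"],m["cy"]],[0,0,1]]),np.array([m["k1"],0,0,0,0.]))[0,0]
    if c=="wrist":
        s=s or env.state(); T=np.eye(4);T[:3,:3]=R_of(s["tcp_rot"]);T[:3,3]=s["eef_pos"]; M=T@np.array(m["tool_from_camera"])
    else: M=np.linalg.inv(np.array(m["view"]))
    d=M[:3,:3]@np.array([u[0],u[1],1]); o=M[:3,3]; return o+d*(z-o[2])/d[2]
def snap(c,name,crop=None,f=1):
    s=env.state(); im=env.read_camera(c); a=im
    if crop: a=im[crop[1]:crop[3],crop[0]:crop[2]]
    if f!=1: a=cv2.resize(a,None,fx=f,fy=f,interpolation=cv2.INTER_CUBIC)
    cv2.imwrite("pics/"+name,a[:,:,::-1]); return s,im
def lm(c,*ths):
    for th in ths: print(th,[( [round(float(x),1) for x in d["xyz"]],round(d["confidence"],2)) for d in env.landmark_of(th,c)])
E
python3 - <<'E'
from h import *
im=cv2.imread("pics/top0.png")[240:350,110:250]; cv2.imwrite("pics/topc.png",cv2.resize(im,None,fx=5,fy=5,interpolation=cv2.INTER_CUBIC))
lm("top","objective","dropper","lens_cap")
s=env.state();print(s["tcp_rot"])
go(600,-40,290)
E
```

```text
objective [([501.4, 127.1, 3.4], 0.51)]
dropper [([513.2, 294.1, 55.1], 0.72), ([630.5, 368.9, -0.2], 0.58), ([507.4, 298.8, 57.3], 0.49), ([659.9, -364.4, -1.3], 0.16)]
lens_cap [([455.0, -133.2, 3.1], 0.52), ([510.3, 302.1, 96.7], 0.36)]
[3.14153141e+00 1.32052611e-06 2.99773283e-01]
fractions [1.4035, -1.024, -0.1884] mm [ 561.4 -409.6  -75.4]
```

View pics/topc.png

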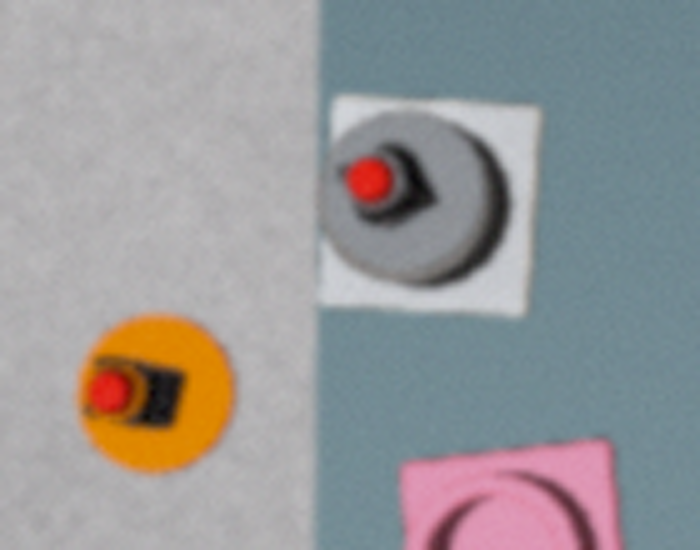

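```bash
python3 -m pendant '[0.05,-0.04,-0.08,0,-1, 0.11,-0.08,-0.05,0,-1, 0.115,-0.084,-0.03,0,-1, 0.115,-0.084,-0.03,0,-1, 0.115,-0.084,0,0,-1, 0.115,-0.084,0,0,-1, 0.115,-0.084,0,0,-1, 0.115,-0.084,0,0,-1, 0.115,-0.084,0,0,-1, 0.115,-0.084,0,0,-1]'
python3 - <<'E'
from h import *
print(env.state()["joints"])
go(560,-60,290)
E
```

```text
t: 2.75
eef_pos: [504.7, -165.2, 290.9]
tcp_rot: [3.141, -0.0, 0.3]
ft_force: [0.9, -0.5, -0.6]
opening: 1.003
[-4.40711831e-01  2.82820317e-01  1.68162835e+00 -1.55008800e-04
  1.17651228e+00  8.30347329e-01]
fractions [0.2098, -0.2105, 0.0021] mm [ 83.9 -84.2   0.9]
```

```bash
python3 -m pendant '[0.11,-0.07,0,0,-1, 0.11,-0.07,0,0,-1, 0.11,-0.07,0,0,-1, 0,-0.03,0,0,-1, 0,0,0,0,-1]'
python3 - <<'E'
from h import *
s,im=snap("wrist","w1.png"); print(s["eef_pos"],s["tcp_rot"])
lm("wrist","tube_blue_mouth")
go(525,300,290)
E
```

```text
t: 3.38
eef_pos: [601.0, -35.7, 290.5]
tcp_rot: [-3.142, 0.001, 0.301]
ft_force: [-1.0, -0.1, 0.5]
opening: 0.999
[600.97041079 -35.71108184 290.5188773 ] [-3.14154519e+00  5.92081493e-04  3.01020459e-01]
tube_blue_mouth [([572.6, -29.3, 74.3], 0.64)]
fractions [0.0667, -0.8611, 0.0018] mm [  26.7 -344.4    0.7]
```

View pics/w1.png

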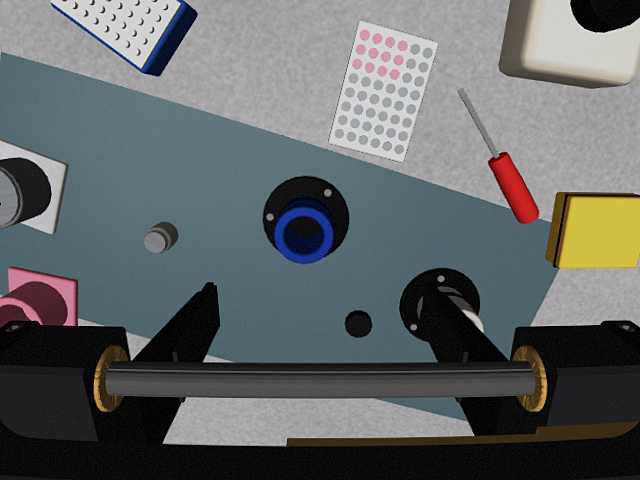

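The blue rim's ring is centred at about (303,236), with the fingers visible at the lower edge. I'll fit it precisely in the wrist and top views.

```bash
cat >> h.py <<'E'
def fitcircle(mask,c,z,r,s,x0):
    "centre of a circle of radius r at height z from outer contour of mask"
    cs,_=cv2.findContours(mask.astype(np.uint8),cv2.RETR_EXTERNAL,cv2.CHAIN_APPROX_NONE)
    k=max(cs,key=cv2.contourArea)[:,0,:].astype(float)
    P=np.array([ray(p,c,z,s)[:2] for p in k])
    from scipy.optimize import least_squares
    q=least_squares(lambda q:np.hypot(*(P-q[:2]).T)-q[2],[*x0,r],loss="soft_l1",f_scale=0.7).x
    return q
E
python3 - <<'E'
from h import *
s=env.state()
for c,f,w in (("wrist","w1.png",(303,236)),("top","top0.png",(350,247))):
    im=cv2.imread("pics/"+f).astype(int); b,g,r=im[...,0],im[...,1],im[...,2]
    yy,xx=np.mgrid[:480,:640]; near=np.hypot(xx-w[0],yy-w[1])<40
    for th in (90,120,150):
        m=near&(b>th)&(b>2*r)&(b>g*1.5)
        print(c,th,m.sum(),fitcircle(m,c,75,30,s,(565,-30)))
E
```

```text
wrist 90 1412 [566.83085531 -31.14776539  29.12057261]
wrist 120 1230 [566.75630587 -31.22997612  28.65534857]
wrist 150 486 [569.28081508 -29.82803963  24.22050352]
top 90 442 [567.35551779 -28.70042776  29.73349281]
top 120 351 [567.64155577 -28.7987606   28.56863315]
top 150 266 [567.59506333 -29.03237921  27.50137189]
```

```bash
python3 -m pendant '[0.01,-0.08,0,0,-1, 0.02,-0.13,0,0,-1, 0.02,-0.145,0,0,-1, 0.02,-0.145,0,0,-1, 0,-0.145,0,0,-1, 0,-0.12,0,0,-1, 0,-0.08,0,0,-1, 0,0,0,0,-1]'
python3 - <<'E'
from h import *
s,im=snap("wrist","w2.png"); print(s["eef_pos"],s["tcp_rot"],s["joints"])
lm("wrist","button_top","gauge_handle","gauge_seat","stand_mouth","tip_a")
E
```

```text
t: 4.47
eef_pos: [528.0, 295.5, 290.8]
tcp_rot: [3.142, -0.0, 0.301]
ft_force: [-0.2, -0.1, -0.7]
opening: 1.001
[528.04370915 295.46751553 290.84141023] [ 3.14152980e+00 -3.44995418e-04  3.01050222e-01] [ 4.01064194e-01  3.97328667e-01  1.50646713e+00 -1.02640365e-04
  1.23745987e+00  1.67084388e+00]
button_top [([509.9, 303.8, 128.1], 0.71), ([425.5, 407.5, 102.1], 0.58)]
gauge_handle [([428.4, 403.7, 67.1], 0.83), ([509.5, 296.0, 95.4], 0.55)]
gauge_seat [([503.6, 296.5, 64.7], 0.65), ([423.8, 408.7, 35.2], 0.55)]
stand_mouth [([361.2, 260.6, 60.1], 0.9)]
tip_a []
```

View pics/w2.png

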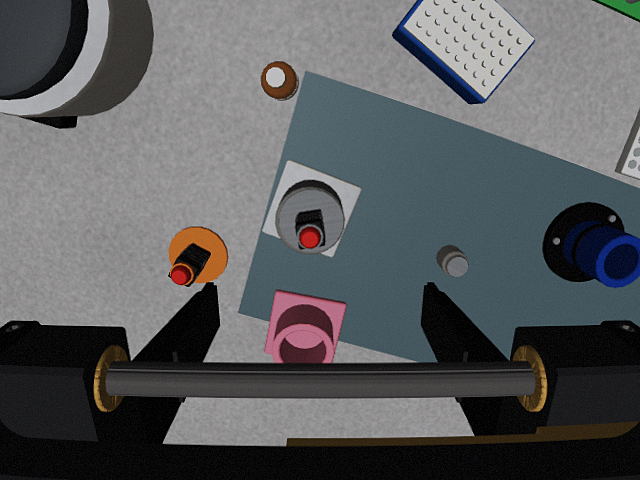

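Run:
```python
import cv2
im=cv2.imread("pics/w2.png")[150:270,250:370]; cv2.imwrite("pics/w2c.png",cv2.resize(im,None,fx=5,fy=5,interpolation=cv2.INTER_CUBIC))
```

```text
(no output)
```

View pics/w2c.png

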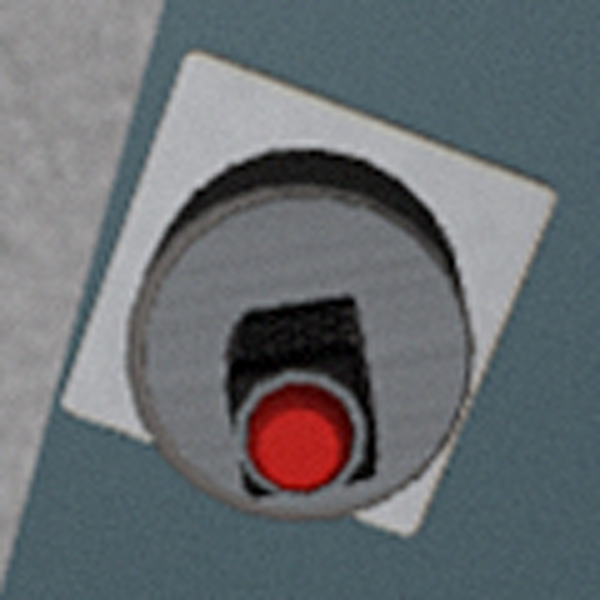

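Run:
```python
from h import *
s=env.state()
def w(p,z): return ray((250+p[0]/5,150+p[1]/5),"wrist",z,s)
a,b=w((247,495),119.5),w((376,476),119.5); d=b-a; print(a,b,np.hypot(*d[:2]),np.degrees(np.arctan2(d[1],d[0])))
a,b=w((244,312),65),w((352,297),65); d=b-a; print(a,b,np.hypot(*d[:2]),np.degrees(np.arctan2(d[1],d[0])))
print("button",w((300,437),128))
im=cv2.imread("pics/w2.png").astype(int); B,G,R=im[...,0],im[...,1],im[...,2]
yy,xx=np.mgrid[:480,:640]; near=np.hypot(xx-310,yy-237)<20
m=near&(R>120)&(R>2*G); print(m.sum(),fitcircle(m,"wrist",128,9.5,s,(510,300)))
s2,im=snap("side","s1.png",(190,270,270,410),5)
```

```text
[495.08629509 301.50140724 119.5       ] [505.25966359 280.52965097 119.5       ] 23.30905376408141 -64.12204385469198
[514.00662217 310.33279197  65.        ] [523.34679812 290.44048775  65.        ] 21.975956264191826 -64.84820021935079
button [510.75078845 296.10888284 128.        ]
224 [508.98868851 296.52933362   7.06753166]
```

View pics/s1.png

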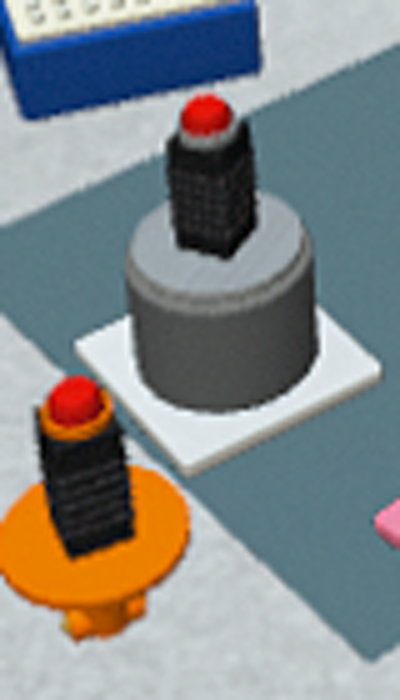

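```bash
python3 -m pendant '[0,0.1,0.08,-0.046,-1, 0,0.1,0.13,0,-1, 0,0,0,0,-1]'
python3 - <<'E'
from h import *
s,im=snap("wrist","w3.png"); print(s["eef_pos"],s["tcp_rot"])
E
```

```text
t: 5.2
eef_pos: [556.3, 219.6, 205.9]
tcp_rot: [-3.141, 0.006, 0.441]
ft_force: [-0.3, 1.4, -0.1]
opening: 1.002
[556.2536026  219.64609417 205.93450335] [-3.14087399  0.00586911  0.4407522 ]
```

View pics/w3.png

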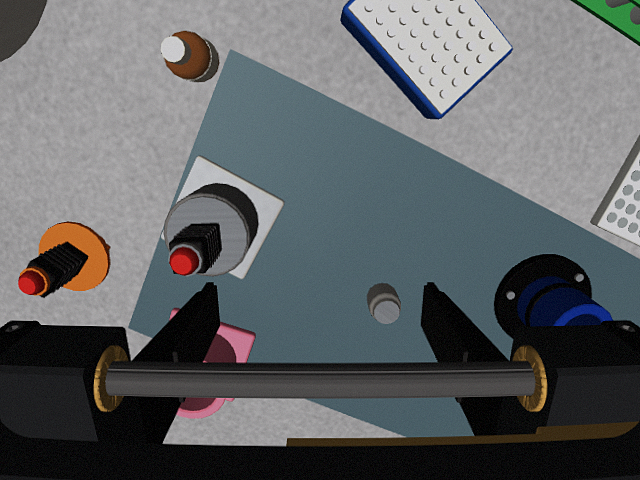

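Run:
```python
import cv2
im=cv2.imread("pics/w3.png")
a=cv2.resize(im[210:290,155:235],None,fx=6,fy=6,interpolation=cv2.INTER_CUBIC);b=cv2.resize(im[225:305,10:70],None,fx=5,fy=6,interpolation=cv2.INTER_CUBIC)
o=cv2.hconcat([a,b]); cv2.imwrite("pics/w3c.png",cv2.convertScaleAbs(o,alpha=2.2))
```

```text
(no output)
```

View pics/w3c.png

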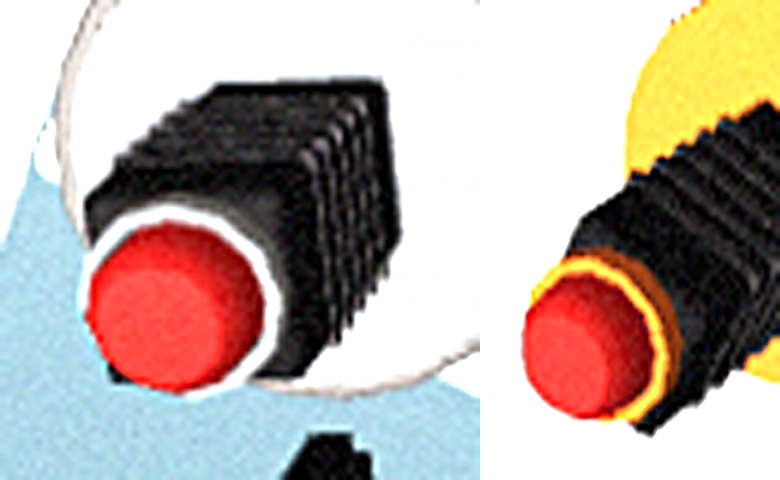

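Run:
```python
from h import *
im=cv2.imread("pics/w3.png").astype(int); s=env.state(); B,G,R=im[...,0],im[...,1],im[...,2]
yy,xx=np.mgrid[:480,:640]; m=(np.hypot(xx-184,yy-261)<22)&(R>90)&(R>2*G); 
for z in (125,128): print(m.sum(),fitcircle(m,"wrist",z,9.5,s,(510,300)))
go(511,297,170,np.radians(25.5))
```

```text
473 [507.58984945 300.67410491   8.33522489]
473 [509.07574174 300.15301598   8.23678019]
fractions [-0.0221, -0.2204, 0.0955, -0.0011] mm [ -8.9 -88.2  38.2]
```

```bash
python3 -m pendant '[-0.011,-0.11,0.03,0,-1, -0.012,-0.112,0.065,0,-1, 0,0,0,0,-1,0,0,0,0,-1]'
python3 - <<'E'
from h import *
s,im=snap("wrist","w4.png"); print(s["eef_pos"],s["tcp_rot"])
print(proj((510,298,128),"wrist",s))
E
```

```text
t: 5.75
eef_pos: [510.7, 299.3, 172.5]
tcp_rot: [3.141, -0.002, 0.445]
ft_force: [0.2, -0.1, 1.2]
opening: 1.0
[510.71893965 299.30047415 172.50554504] [ 3.14137537e+00 -2.25800866e-03  4.45275171e-01]
[320.07092853 271.09639046]
```

View pics/w4.png

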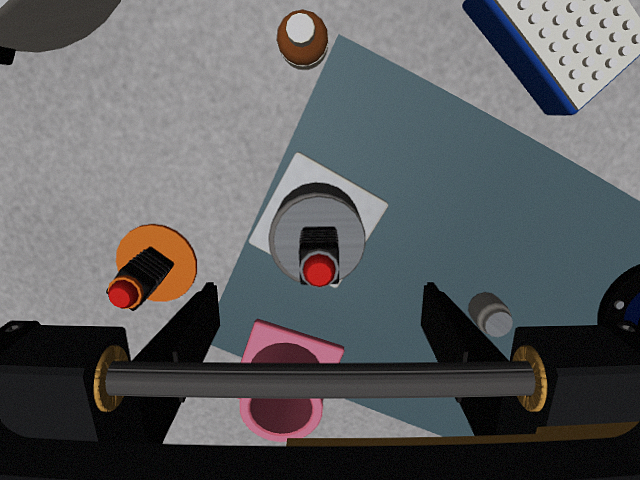

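Run:
```python
from h import *
im=cv2.imread("pics/w4.png").astype(int); s=env.state(); B,G,R=im[...,0],im[...,1],im[...,2]
yy,xx=np.mgrid[:480,:640]; m=(np.hypot(xx-319,yy-269)<22)&(R>90)&(R>2*G)
print(m.sum(),fitcircle(m,"wrist",128,9.5,s,(510,300)))
# flange outer circle top z=65: edge points left/right
g=cv2.imread("pics/w4.png")[170:300,260:390]; cv2.imwrite("pics/w4c.png",cv2.resize(g,None,fx=5,fy=5,interpolation=cv2.INTER_CUBIC))
for p in ((510.7,298.7),):
  go(*p,76,np.radians(25.5))
```

```text
652 [509.3161263  298.58382799   8.28751877]
fractions [-0.0014, -0.0001, 0.2412, -0.0002] mm [-0.5 -0.  96.5]
```

View pics/w4c.png

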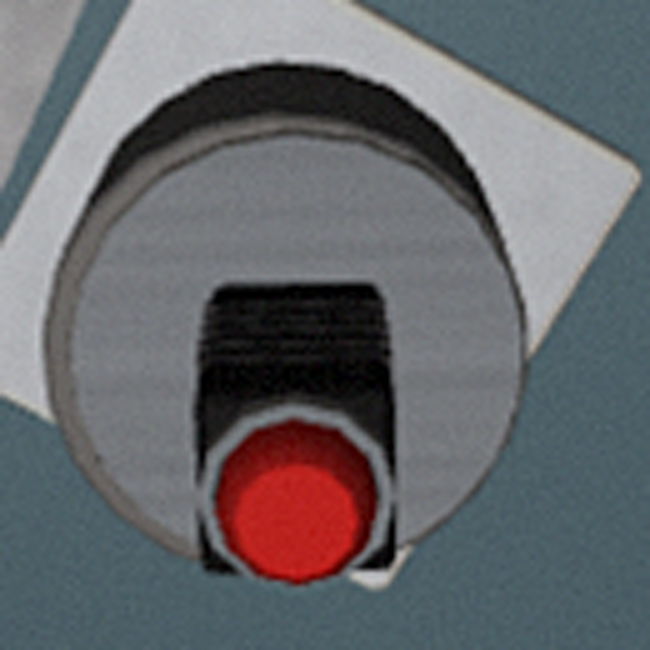

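Run:
```python
from h import *
s=env.state(); R=R_of(s["tcp_rot"])
w=lambda p,z: ray((260+p[0]/5-.4,170+p[1]/5-.4),"wrist",z,s)
for n,p,z in (("btn",(296,520),128),("ftop",(297,130),65),("fl",(70,350),65),("fr",(525,350),65),("hfar",(297,285),65),("hnear",(297,572),119.5)):
    q=w(p,z); print(n,q, (R.T@(q-s["eef_pos"]))[:2])
```

```text
btn [508.57595031 297.52021485 128.        ] [-2.84649918  0.12561644]
ftop [538.66905181 311.78602904  65.        ] [30.30770169  0.16806717]
fl [495.53788106 327.58632445  65.        ] [ -1.84109203 -32.64039613]
fr [523.79344397 268.23157175  65.        ] [-1.84779937 33.09668027]
hfar [518.40625958 302.1483439   65.        ] [7.86972464 0.15827281]
hnear [499.47861413 293.07738705 119.5       ] [-12.99030992   0.22376707]
```

```bash
python3 -m pendant '[-0.007,0,0.05,0,-1, 0,0,0.09,0,-1, 0,0,0.07,0,-1, 0,0,0.03,0,-1, 0,0,0,0,-1, 0,0,0,0,1,0,0,0,0,1,0,0,0,0,1,0,0,0,0,1,0,0,0,0,1]'; python3 -m pendant '[0,0,0,0,1,0,0,0,0,1,0,0,0,0,1]'
python3 - <<'E'
from h import *
s=env.state(); print(s["opening"],s["eef_pos"],s["ft_force"])
E
```

```text
t: 7.05
eef_pos: [507.7, 297.4, 75.1]
tcp_rot: [3.141, -0.0, 0.444]
ft_force: [-0.0, 0.0, -0.2]
opening: 0.53
t: 7.42
eef_pos: [507.6, 297.4, 75.0]
tcp_rot: [3.142, 0.0, 0.444]
ft_force: [0.6, 0.2, 0.1]
opening: 0.247
0.24742699685538874 [507.63725848 297.4498588   75.02476472] [0.56531504 0.20489648 0.13278501]
```

```bash
python3 -m pendant '[0,0,-0.02,0,1, 0,0,-0.06,0,1, 0,0,-0.08,0,1, 0,0,-0.05,0,1, 0,0,0,0,1, 0,0,0,0,1]'
python3 - <<'E'
from h import *
s,im=snap("wrist","w5.png"); print(s["opening"],s["eef_pos"],s["ft_force"])
snap("side","s2.png")
go(567,-30,162)
E
```

```text
t: 8.18
eef_pos: [507.2, 297.2, 158.3]
tcp_rot: [3.142, 0.001, 0.444]
ft_force: [0.3, -0.0, -3.6]
opening: 0.252
0.2518752239882293 [507.23613791 297.2010633  158.28712158] [ 0.26777223 -0.01193794 -3.55192428]
fractions [-0.2167, 0.8028, -0.0096] mm [-86.7 321.1  -3.8]
```

View pics/w5.png

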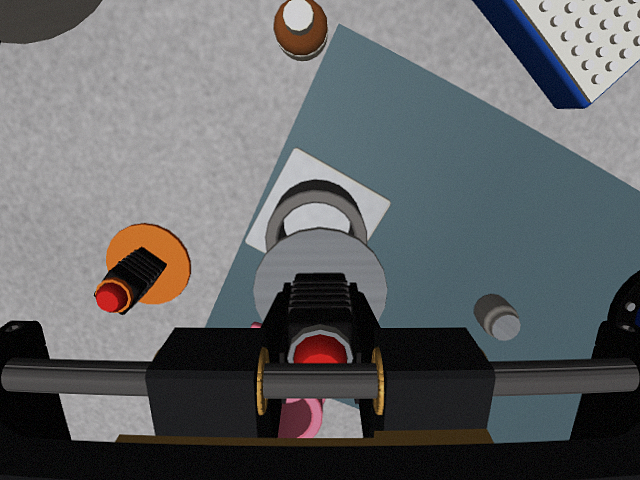

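View pics/s2.png

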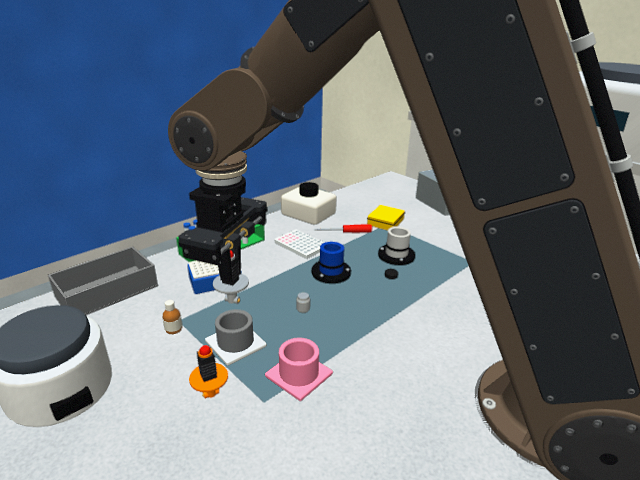

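Run:
```python
from h import *
s=env.state(); R=R_of(s["tcp_rot"])
im=cv2.imread("pics/w5.png")[200:340,240:400]; cv2.imwrite("pics/w5c.png",cv2.resize(im,None,fx=5,fy=5,interpolation=cv2.INTER_CUBIC))
for p in ((320,227),(253.5,285),(387,285)):
    q=ray(p,"wrist",148.3,s); print(q,(R.T@(q-s["eef_pos"]))[:2])
```

```text
[538.63772705 311.2740546  148.3       ] [34.41839037  0.76953945]
[498.33274514 327.91563268 148.3       ] [  5.17758727 -31.5786657 ]
[526.24430112 269.25102318 148.3       ] [ 5.16768872 33.38741206]
```

View pics/w5c.png

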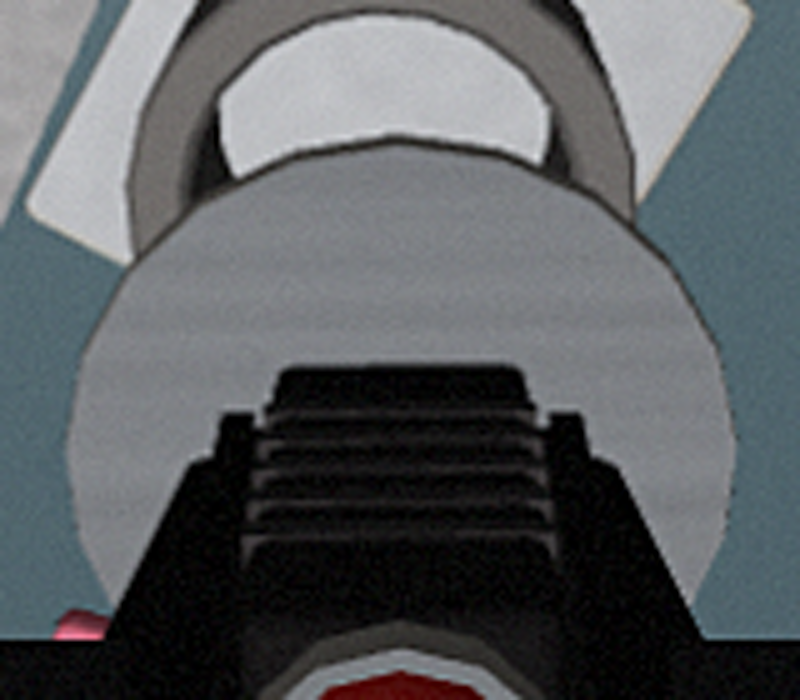

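Run:
```python
from h import *
go(504,-60,166)
```

```text
fractions [-0.3911, 0.8028, -0.0193] mm [-156.5  321.1   -7.7]
```

```bash
python3 -m pendant '[-0.02,0.04,-0.02,0,1, -0.05,0.1,0,0,1, -0.055,0.115,0,0,1, -0.055,0.115,0,0,1, -0.055,0.115,0,0,1, -0.055,0.115,0,0,1, -0.055,0.1,0,0,1, -0.045,0.08,0,0,1, 0,0.02,0,0,1, 0,0,0,0,1]'
python3 - <<'E'
from h import *
s,im=snap("wrist","w6.png"); print(s["opening"],s["eef_pos"],s["tcp_rot"],s["ft_force"])
snap("top","t2.png");snap("side","s3.png")
E
```

```text
t: 9.52
eef_pos: [504.3, -59.0, 167.1]
tcp_rot: [3.142, -0.0, 0.443]
ft_force: [-0.6, -0.6, -3.7]
opening: 0.253
0.2527283200793235 [504.31094423 -59.03111543 167.10250417] [ 3.14156988e+00 -1.67222649e-06  4.43080712e-01] [-0.56687874 -0.64648333 -3.7078124 ]
```

View pics/w6.png

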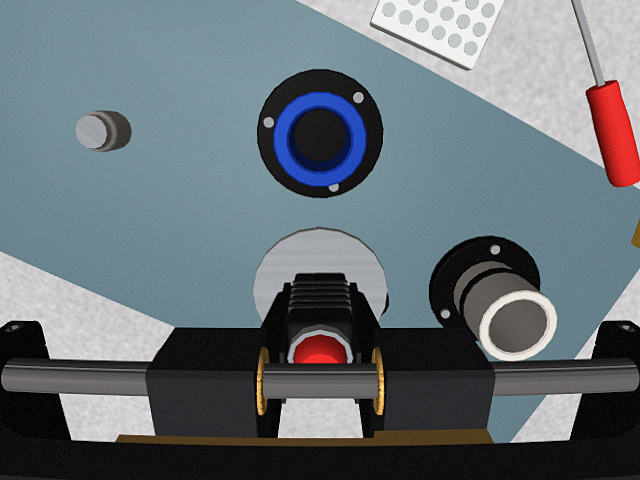

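View pics/t2.png

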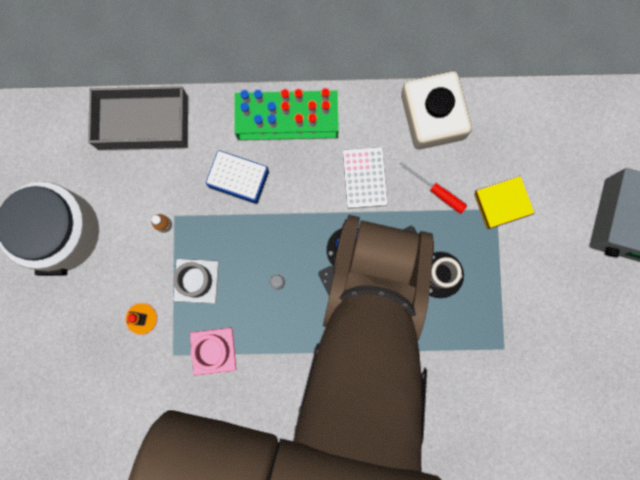

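View pics/s3.png

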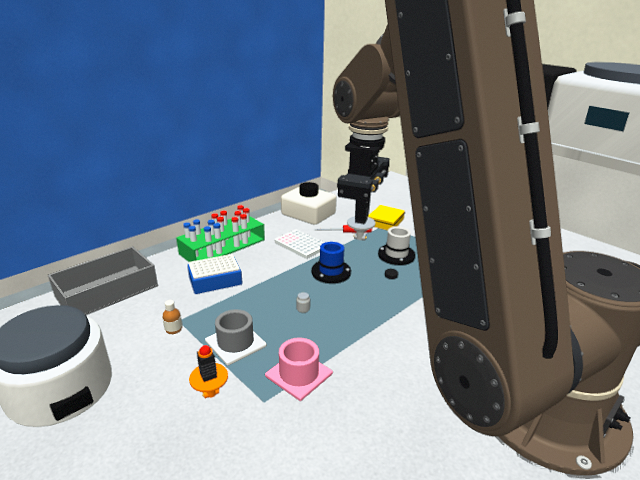

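The blue rim is now clear at (320,139), with the gauge's flange below it at (320,288). I'll compute the relative offset.

Run:
```python
from h import *
s=env.state(); R=R_of(s["tcp_rot"])
im=cv2.imread("pics/w6.png").astype(int); B,G,Rr=im[...,0],im[...,1],im[...,2]
yy,xx=np.mgrid[:480,:640]
for th in (110,140,170):
    m=(np.hypot(xx-320,yy-139)<60)&(B>th)&(B>2*Rr)&(B>1.5*G)
    q=fitcircle(m,"wrist",75,30,s,(567,-30)); c=np.array([q[0],q[1],75]); print(m.sum(),q,(R.T@(c-s["eef_pos"]))[:2])
# inner hole
zf=s["eef_pos"][2]-10
hsv=cv2.cvtColor(im.astype(np.uint8),cv2.COLOR_BGR2HSV)
m=(xx>245)&(xx<395)&(yy>215)&(yy<325)&(hsv[...,1]<50)&(hsv[...,2]>110)
cs,_=cv2.findContours(m.astype(np.uint8),cv2.RETR_EXTERNAL,cv2.CHAIN_APPROX_NONE)
k=max(cs,key=cv2.contourArea)[:,0,:]
k=np.array([p for p in k if p[1]<285])
P=np.array([(R.T@(ray(p,"wrist",zf,s)-s["eef_pos"]))[:2] for p in k.astype(float)])
from scipy.optimize import least_squares
print("flange in tool",least_squares(lambda q:np.hypot(*(P-q[:2]).T)-q[2],[0,0,33],loss="soft_l1",f_scale=.5).x,
 least_squares(lambda q:np.hypot(*(P-q[:2]).T)-33,[0,0],loss="soft_l1",f_scale=.5).x)
```

```text
3755 [566.85317131 -28.38866402  29.22996225] [69.20960381  0.49515729]
3437 [566.81263905 -28.31894236  29.01275819] [69.20305653  0.41477628]
3039 [566.71621226 -28.28555954  28.68508545] [69.13041316  0.34311403]
flange in tool [ 0.7507079   0.49752138 32.13775491] [-0.35106426  0.51784423]
```

```bash
python3 -m pendant '[0.04,0,0,0,1, 0.08,0,0,0,1, 0.0525,0,0,0,1, 0,0,0,0,1, 0,0,0.02,0,1, 0,0,0.02,0,1, 0,0,0,0,1, 0,0,0,0,1]'
python3 - <<'E'
from h import *
s,im=snap("wrist","w7.png"); print(s["opening"],s["eef_pos"],s["tcp_rot"],s["ft_force"])
snap("side","s4.png",(270,160,400,290),5)
E
```

```text
t: 10.68
eef_pos: [566.6, -29.1, 151.1]
tcp_rot: [3.141, -0.0, 0.444]
ft_force: [0.1, -0.2, -1.9]
opening: 0.251
0.2513729683935936 [566.58658122 -29.12326439 151.14809233] [ 3.14147432e+00 -2.34210671e-06  4.43968253e-01] [ 0.09379968 -0.22351859 -1.89801185]
```

View pics/s4.png

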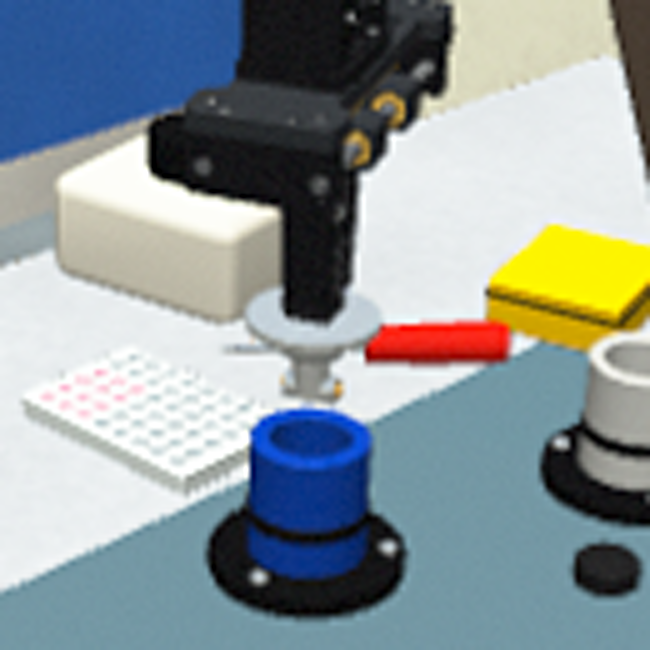

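View pics/w7.png

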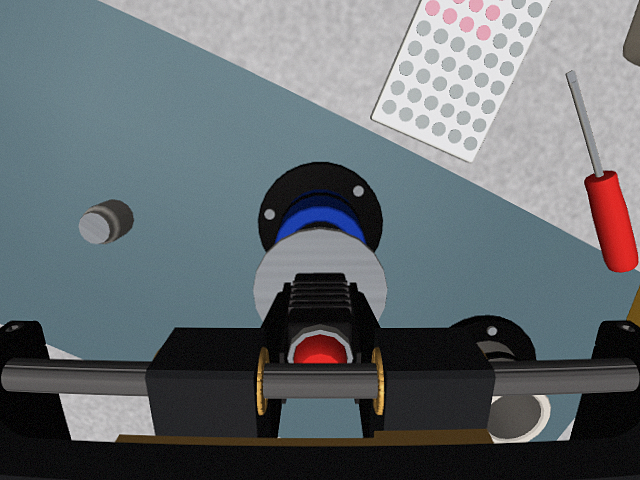

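Run:
```python
from h import *
for i in range(3):
    s=env.state(); print(s["eef_pos"],s["tcp_rot"])
im=cv2.imread("pics/s3.png").astype(int);B,G,R=im[...,0],im[...,1],im[...,2]
yy,xx=np.mgrid[:480,:640]
# tube width at several rows in side view, and flange
m=(np.abs(xx-332)<40)&(B>90)&(B>2*R)&(B>1.5*G)
for y in (250,255,260): 
    c=xx[y][m[y]]; print(y,c.min(),c.max(),(c.min()+c.max())/2)
print("tube axis proj",[proj((566.8,-28.5,z),"side") for z in (75,40)])
f=cv2.imread("pics/s4.png"); print([proj((566.8,-28.5,z),"side") for z in (141,136)])
g=cv2.cvtColor(f,cv2.COLOR_BGR2GRAY)
for y in (315,320,325): print(y, g[y,225:400:5].tolist())
for y in (450,480,500): 
    r=f[y].astype(int); c=np.where((r[:,0]>90)&(r[:,0]>2*r[:,2]))[0]; print(y,c.min(),c.max(),270+(c.min()+c.max())/10)
```

```text
[566.69495351 -29.06458891 151.28007605] [ 3.14132267e+00 -2.62251421e-04  4.44073497e-01]
[566.69495351 -29.06458891 151.28007605] [ 3.14132267e+00 -2.62251421e-04  4.44073497e-01]
[566.69495351 -29.06458891 151.28007605] [ 3.14132267e+00 -2.62251421e-04  4.44073497e-01]
250 320 343 331.5
255 320 343 331.5
260 320 343 331.5
tube axis proj [array([331.42193037, 246.83407627]), array([330.942833  , 259.18370814])]
[array([332.36317742, 222.50126977]), array([332.29008581, 224.39417047])]
315 [174, 159, 142, 139, 168, 204, 209, 205, 205, 206, 210, 208, 113, 53, 60, 36, 23, 16, 13, 16, 11, 30, 106, 187, 212, 208, 205, 205, 204, 205, 204, 218, 237, 240, 240]
320 [170, 165, 178, 200, 186, 195, 210, 206, 207, 207, 206, 211, 196, 161, 151, 113, 91, 84, 64, 56, 46, 89, 179, 217, 210, 205, 204, 205, 206, 207, 207, 213, 236, 247, 246]
325 [218, 222, 230, 243, 197, 166, 194, 212, 209, 205, 205, 207, 215, 211, 208, 201, 194, 190, 161, 145, 132, 172, 213, 210, 206, 206, 204, 205, 208, 211, 203, 151, 151, 170, 169]
450 251 371 332.2
480 250 367 331.7
500 251 367 331.8
```

```bash
python3 -m pendant '[0,0,0.03,0,1, 0,0,0.04,0,1, 0,0,0.03,0,1, 0,0,0.01,0,1, 0,0,0,0,1]'; python3 -m pendant '[0,0,0.005,0,1, 0,0,0.005,0,1, 0,0,0,0,1]'
```

```text
t: 11.4
eef_pos: [566.6, -28.9, 106.7]
tcp_rot: [-3.141, 0.0, 0.444]
ft_force: [0.6, 0.3, -2.9]
opening: 0.253
t: 11.78
eef_pos: [566.6, -28.9, 103.1]
tcp_rot: [3.141, -0.0, 0.444]
ft_force: [0.2, -0.2, -2.3]
opening: 0.252
```

```bash
python3 -m pendant '[0,0,0.005,0,1, 0,0,0.005,0,1, 0,0,0,0,1]'; python3 -m pendant '[0,0,0.0025,0,1, 0,0,0.0025,0,1, 0,0,0.0025,0,1,0,0,0,0,1]'
```

```text
t: 12.15
eef_pos: [566.6, -28.9, 98.9]
tcp_rot: [-3.141, 0.0, 0.444]
ft_force: [-0.2, -0.2, -1.9]
opening: 0.247
t: 12.65
eef_pos: [566.6, -28.9, 96.0]
tcp_rot: [-3.142, 0.0, 0.444]
ft_force: [-0.2, 0.1, -3.4]
opening: 0.251
```

```bash
python3 -m pendant '[0,0,0.005,0,1, 0,0,0.005,0,1, 0,0,0,0,1,0,0,0,0,1]'; python3 -m pendant '[0,0,0.0025,0,1, 0,0,0.0025,0,1,0,0,0,0,1]'
```

```text
t: 13.15
eef_pos: [566.7, -28.9, 92.1]
tcp_rot: [3.142, 0.0, 0.444]
ft_force: [-1.1, -0.0, -3.2]
opening: 0.25
t: 13.52
eef_pos: [566.6, -28.9, 90.0]
tcp_rot: [3.142, 0.0, 0.444]
ft_force: [-1.5, 0.0, -2.7]
opening: 0.249
```

```bash
python3 -m pendant '[0,0,0.0025,0,1, 0,0,0,0,1]'; python3 -m pendant '[0,0,0.0025,0,1, 0,0,0,0,1]'
```

```text
t: 13.78
eef_pos: [566.7, -28.9, 90.0]
tcp_rot: [3.141, -0.0, 0.444]
ft_force: [-4.2, 0.0, 9.1]
opening: 0.254
t: 14.02
eef_pos: [566.7, -28.9, 89.9]
tcp_rot: [3.141, -0.001, 0.444]
ft_force: [-7.6, 0.1, 20.2]
opening: 0.252
```

```bash
python3 -m pendant '[0,0,-0.0045,0,1, 0,0,0,0,1, 0,0,0,0,-1, 0,0,0,0,-1, 0,0,0,0,-1, 0,0,0,0,-1, 0,0,0,0,-1, 0,0,0,0,-1]'
python3 - <<'E'
from h import *
s,im=snap("side","s5.png",(270,160,400,290),5); print(s["opening"],s["eef_pos"],s["ft_force"])
E
```

```text
t: 15.02
eef_pos: [566.7, -28.9, 89.9]
tcp_rot: [3.141, 0.0, 0.444]
ft_force: [-0.3, 0.6, 0.4]
opening: 0.825
0.8248751214479204 [566.67327977 -28.93079929  89.87804503] [-0.31481774  0.60691612  0.40360515]
```

View pics/s5.png

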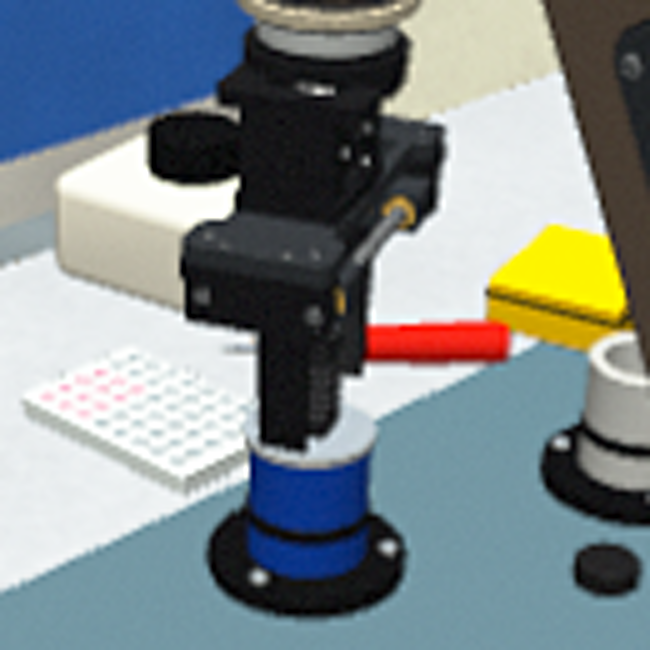

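The flange sits flush on the blue rim. Next I rise, shut the fingers and press the button.

```bash
python3 -m pendant '[0,0,-0.02,0,-1, 0,0,-0.07,0,-1, 0,0,-0.07,0,-1, 0,0,-0.027,0,-1, 0,0,0,0,1, 0,0,0,0,1, 0,0,0,0,1, 0,0,0,0,1, 0,0,0,0,1, 0,0,0,0,1]';python3 -m pendant '[0,0,0,0,1,0,0,0,0,1,0,0,0,0,1]'
python3 - <<'E'
from h import *
s,im=snap("wrist","w8.png"); print(s["opening"],s["eef_pos"],s["ft_force"])
E
```

```text
t: 16.32
eef_pos: [566.6, -28.9, 164.6]
tcp_rot: [3.142, 0.0, 0.444]
ft_force: [-0.5, 0.2, -1.5]
opening: 0.425
t: 16.7
eef_pos: [566.7, -28.9, 164.7]
tcp_rot: [3.141, -0.0, 0.444]
ft_force: [0.1, 0.1, -1.4]
opening: 0.111
0.11135482438106277 [566.65071184 -28.94646697 164.6964469 ] [ 0.0504673   0.05706568 -1.41782818]
```

View pics/w8.png

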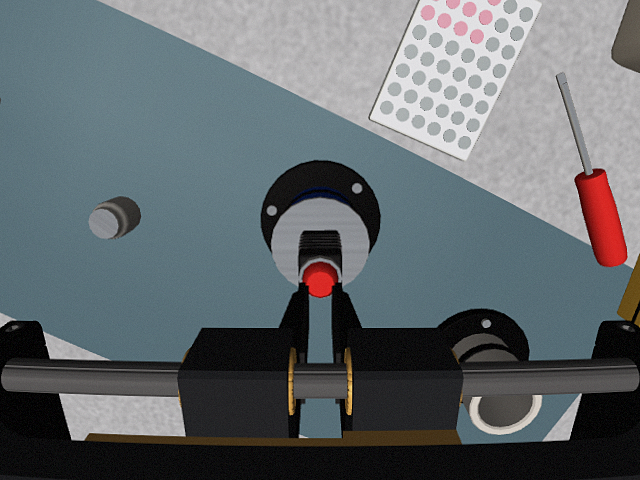

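```bash
python3 -m pendant '[0,0,0.01,0,1, 0,0,0.02,0,1, 0,0,0.015,0,1, 0,0,0,0,1, 0,0,0,0,1]';python3 -m pendant '[0,0,0.0025,0,1,0,0,0,0,1,0,0,0,0,1]'
```

```text
t: 17.38
eef_pos: [566.7, -28.9, 146.7]
tcp_rot: [3.142, 0.0, 0.444]
ft_force: [-0.3, -1.1, -0.3]
opening: 0.005
t: 17.75
eef_pos: [566.7, -28.9, 145.8]
tcp_rot: [3.141, -0.0, 0.444]
ft_force: [-0.9, -0.1, -1.0]
opening: 0.003
```

```bash
python3 -m pendant '[0,0,0.0025,0,1,0,0,0,0,1]'; python3 -m pendant '[0,0,0.0025,0,1,0,0,0,0,1]'
```

```text
t: 18.0
eef_pos: [566.6, -28.9, 144.6]
tcp_rot: [3.142, 0.0, 0.444]
ft_force: [0.8, 0.0, -0.2]
opening: 0.003
t: 18.25
eef_pos: [566.6, -28.9, 143.6]
tcp_rot: [-3.142, 0.0, 0.444]
ft_force: [0.1, -0.1, 0.7]
opening: 0.003
```

```bash
python3 -m pendant '[0,0,0.0025,0,1,0,0,0,0,1]'; python3 -m pendant '[0,0,0.0025,0,1,0,0,0,0,1]'; python3 -m pendant '[0,0,0.0025,0,1,0,0,0,0,1]'
```

```text
t: 18.5
eef_pos: [566.8, -28.9, 143.1]
tcp_rot: [3.141, -0.0, 0.444]
ft_force: [-0.7, 0.1, 4.3]
opening: 0.006
t: 18.75
eef_pos: [566.9, -29.0, 142.6]
tcp_rot: [3.141, -0.001, 0.444]
ft_force: [-3.1, 1.0, 11.6]
opening: 0.002
t: 19.0
eef_pos: [566.9, -29.0, 141.8]
tcp_rot: [3.141, -0.001, 0.444]
ft_force: [-3.4, 0.9, 10.9]
opening: 0.007
```

```bash
python3 -m pendant '[0,0,0.0025,0,1,0,0,0,0,1]'; python3 -m pendant '[0,0,0.002,0,1,0,0,0,0,1]'
```

```text
t: 19.25
eef_pos: [566.9, -28.9, 140.8]
tcp_rot: [3.141, -0.001, 0.444]
ft_force: [-4.0, -0.3, 11.6]
opening: 0.004
t: 19.5
eef_pos: [566.9, -28.9, 140.4]
tcp_rot: [3.141, -0.001, 0.444]
ft_force: [-4.4, 0.3, 15.2]
opening: 0.005
```

```bash
python3 -m pendant '[0,0,0.001,0,1,0,0,0,0,1]'; python3 -m pendant '[0,0,0,0,1,0,0,0,0,1,0,0,0,0,1]'
```

```text
t: 19.75
eef_pos: [567.0, -29.0, 140.4]
tcp_rot: [3.14, -0.002, 0.444]
ft_force: [-4.8, 1.1, 20.3]
opening: 0.005
t: 20.12
eef_pos: [567.0, -28.9, 140.4]
tcp_rot: [3.14, -0.002, 0.444]
ft_force: [-5.6, 1.0, 20.3]
opening: 0.005
```

```bash
python3 -m pendant '[0,0,-0.005,0,1, 0,0,-0.01,0,1, 0,0,-0.03,0,1, 0,0,-0.02,0,1, 0,0,0,0,-1, 0,0,0,0,-1,0,0,0,0,-1,0,0,0,0,-1,0,0,0,0,-1,0,0,0,0,-1]'; python3 -m pendant '[0,0,0,0,-1,0,0,0,0,-1,0,0,0,0,-1]'
python3 - <<'E'
from h import *
s,im=snap("wrist","w9.png"); print(s["opening"],s["eef_pos"],s["ft_force"])
snap("side","s6.png",(270,160,400,290),5)
go(567,-29,90)
E
```

```text
t: 21.38
eef_pos: [566.7, -28.9, 164.4]
tcp_rot: [3.142, 0.0, 0.444]
ft_force: [-0.2, -0.1, -0.7]
opening: 0.576
t: 21.75
eef_pos: [566.6, -28.9, 164.5]
tcp_rot: [3.142, -0.0, 0.444]
ft_force: [0.2, -0.2, 0.5]
opening: 0.895
0.8954307734382444 [566.63500388 -28.92303653 164.50313435] [ 0.23621681 -0.17735115  0.48104587]
fractions [0.0007, 0.0005, 0.1862] mm [ 0.3  0.2 74.5]
```

View pics/w9.png

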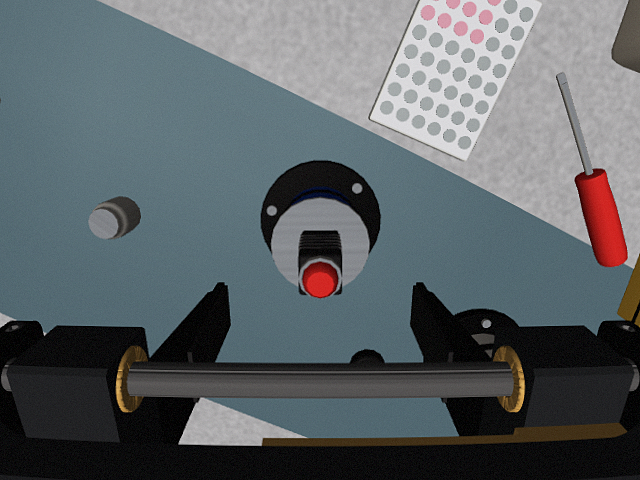

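View pics/s6.png

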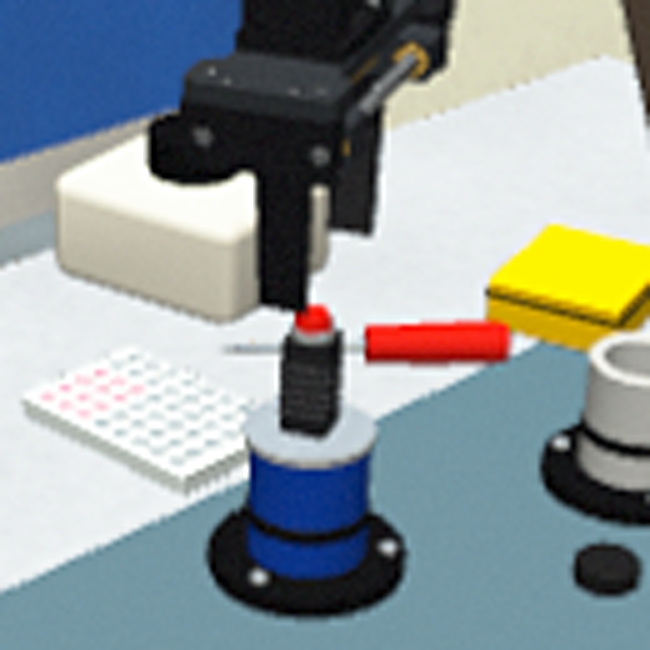

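The gauge is upright and its flange is flush on the rim. I'll regrip it and draw it straight out.

```bash
python3 -m pendant '[0,0,0.03,0,-1, 0,0,0.07,0,-1, 0,0,0.06,0,-1, 0,0,0.0265,0,-1, 0,0,0,0,-1, 0,0,0,0,1,0,0,0,0,1,0,0,0,0,1,0,0,0,0,1,0,0,0,0,1]'; python3 -m pendant '[0,0,0,0,1,0,0,0,0,1,0,0,0,0,1,0,0,0,0,1]'
```

```text
t: 23.1
eef_pos: [566.7, -28.9, 90.0]
tcp_rot: [3.141, -0.0, 0.444]
ft_force: [0.6, -0.2, 0.4]
opening: 0.531
t: 23.6
eef_pos: [566.6, -28.9, 89.9]
tcp_rot: [3.142, 0.0, 0.444]
ft_force: [-0.7, 0.1, 0.6]
opening: 0.249
```

```bash
python3 -m pendant '[0,0,-0.01,0,1, 0,0,-0.02,0,1, 0,0,0,0,1]'; python3 -m pendant '[0,0,-0.04,0,1, 0,0,-0.06,0,1, 0,0,-0.05,0,1, 0,0,-0.015,0,1,0,0,0,0,1]'
python3 - <<'E'
from h import *
s,im=snap("side","s7.png",(270,140,400,270),5); print(s["opening"],s["eef_pos"],s["ft_force"])
lm("side","tip_a","tip_b")
go(507.4,297.3,168)
E
```

```text
t: 23.98
eef_pos: [566.7, -29.0, 102.6]
tcp_rot: [3.141, -0.0, 0.444]
ft_force: [0.8, 0.1, -1.9]
opening: 0.249
t: 24.6
eef_pos: [566.6, -28.9, 168.2]
tcp_rot: [3.141, -0.0, 0.444]
ft_force: [-0.1, 1.4, -2.8]
opening: 0.251
0.25107436875962824 [566.57454699 -28.89793347 168.20039206] [-0.08120218  1.44745852 -2.83529978]
tip_a [([510.9, -221.1, 77.4], 0.3)]
tip_b [([510.9, -221.1, 77.4], 0.3)]
fractions [0.2175, -0.7996, -0.0017] mm [  87.  -319.8   -0.7]
```

View pics/s7.png

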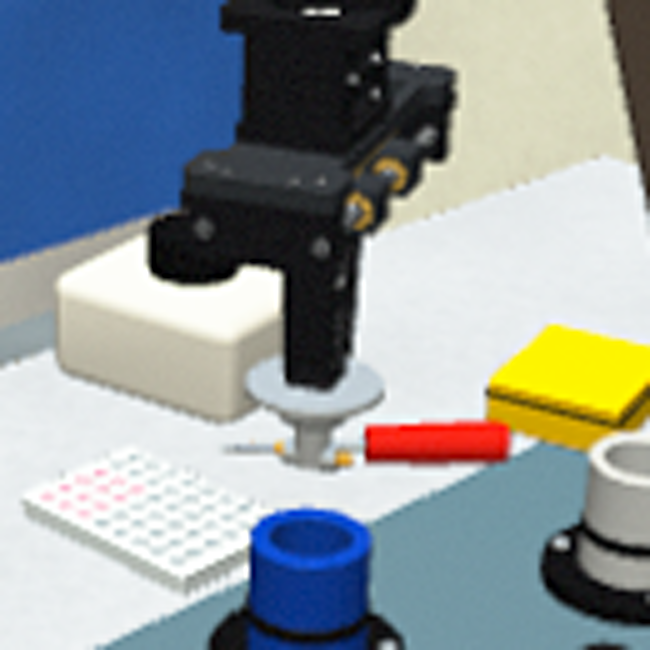

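The brass tips now span x≈275 to 353, against 283 to 343 before, so the plungers have extended. I'll go back to the stand.

```bash
python3 -m pendant '[0.01,-0.04,0,0,1, 0.03,-0.1,0,0,1, 0.03,-0.12,0,0,1, 0.03,-0.12,0,0,1, 0.03,-0.12,0,0,1, 0.03,-0.12,0,0,1, 0.03,-0.1,0,0,1, 0.0275,-0.0596,0,0,1, 0,-0.02,0,0,1, 0,0,0,0,1]'
python3 - <<'E'
from h import *
s,im=snap("wrist","w10.png"); print(s["opening"],s["eef_pos"],s["tcp_rot"],s["ft_force"])
snap("side","s8.png",(170,220,300,350),5)
go(507.5,297.35,75)
E
```

```text
t: 26.0
eef_pos: [506.9, 297.5, 167.5]
tcp_rot: [3.142, 0.001, 0.445]
ft_force: [0.4, -0.9, -3.5]
opening: 0.248
0.24769686133219754 [506.93389627 297.46318983 167.51975707] [3.14151531e+00 9.60930502e-04 4.45193547e-01] [ 0.40838853 -0.93947259 -3.48198755]
fractions [0.0007, -0.0017, 0.2319] mm [ 0.3 -0.7 92.8]
```

View pics/w10.png

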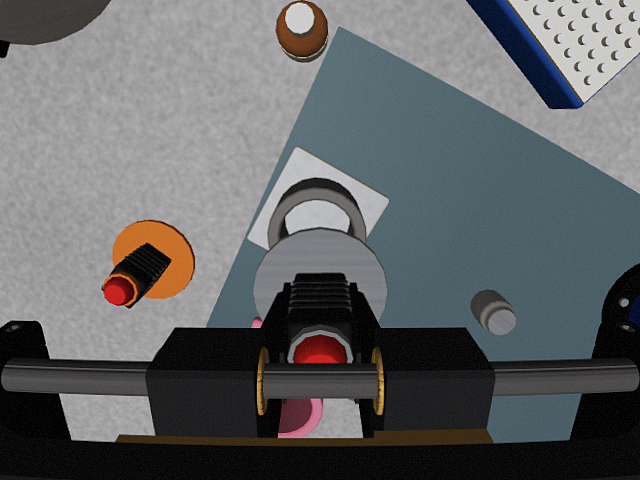

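View pics/s8.png

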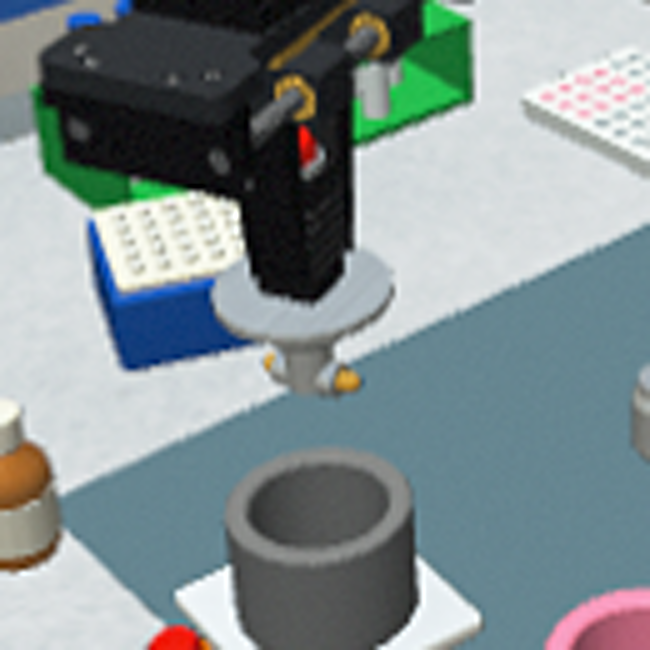

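Run:
```python
from h import *
s=env.state()
print(ray((234,320.6),"side",60), ray((170+303/5,220+295/5),"side",s["eef_pos"][2]-10), s["eef_pos"])
# stand ring top inner/outer edges from wrist view: outer far edge arcs
im=cv2.imread("pics/w10.png"); cv2.imwrite("pics/w10c.png",cv2.resize(im[140:280,240:400],None,fx=5,fy=5,interpolation=cv2.INTER_CUBIC))
im=cv2.imread("pics/top0.png")
lm("wrist","stand_mouth")
```

```text
[503.84828062 299.36305047  60.        ] [500.8121179  300.59606448 157.7571899 ] [507.57514754 296.63536819 167.7571899 ]
stand_mouth [([357.9, 265.7, 57.9], 0.84), ([503.9, 299.5, 60.0], 0.55)]
```

View pics/w10c.png

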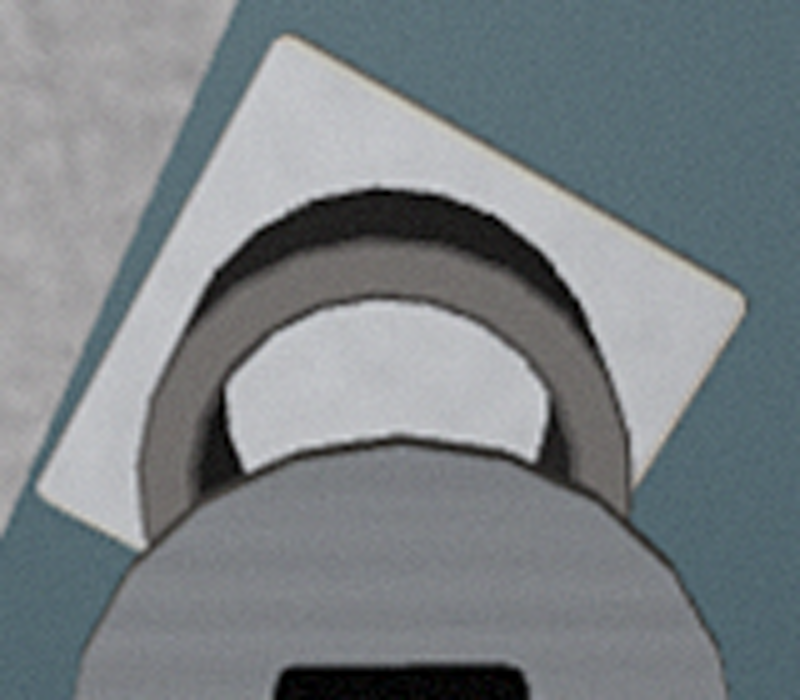

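Run:
```python
from h import *
s=env.state(); R=R_of(s["tcp_rot"])
for n,p in (("outtop",(385,240)),("intop",(385,298)),("L",(140,470)),("R",(630,470))):
    q=ray((240+p[0]/5-.4,140+p[1]/5-.4),"wrist",60,s); print(n,(R.T@(q-s["eef_pos"]))[:2])
p=(402,440);q=ray((240+p[0]/5-.4,140+p[1]/5-.4),"wrist",s["eef_pos"][2]-10,s);print((R.T@(q-s["eef_pos"]))[:2])
```

```text
outtop [35.8997846  -1.49871825]
intop [27.69775321 -1.51596489]
L [  2.57401761 -36.85623063]
R [ 2.56756426 33.7084306 ]
[34.03095231  0.7705062 ]
```

```bash
python3 -m pendant '[-0.0015,-0.005,0.03,0,1, 0,0,0.05,0,1, 0,0,0.05,0,1, 0,0,0,0,1]'; python3 -m pendant '[0,0,0.03,0,1, 0,0,0.03,0,1, 0,0,0.02,0,1, 0,0,0.01,0,1, 0,0,0,0,1]'
```

```text
t: 26.65
eef_pos: [505.6, 298.1, 114.1]
tcp_rot: [3.142, 0.003, 0.444]
ft_force: [0.3, 0.1, -3.1]
opening: 0.25
t: 27.28
eef_pos: [506.3, 298.8, 79.7]
tcp_rot: [3.141, 0.0, 0.444]
ft_force: [1.1, 0.0, -2.6]
opening: 0.252
```

```bash
python3 -m pendant '[0,0,0.005,0,1, 0,0,0.004,0,1, 0,0,0,0,1]'; python3 -m pendant '[0,0,0.0025,0,1, 0,0,0,0,1]'; python3 -m pendant '[0,0,0.0025,0,1, 0,0,0,0,1]'
```

```text
t: 27.65
eef_pos: [506.3, 298.8, 76.3]
tcp_rot: [3.141, -0.0, 0.444]
ft_force: [0.2, -0.5, -2.6]
opening: 0.249
t: 27.9
eef_pos: [506.3, 298.8, 75.2]
tcp_rot: [3.142, 0.0, 0.444]
ft_force: [0.2, -0.5, -3.2]
opening: 0.252
t: 28.15
eef_pos: [506.4, 298.8, 74.9]
tcp_rot: [3.141, -0.001, 0.444]
ft_force: [-3.1, -1.4, 5.5]
opening: 0.252
```

Contact is at TCP z ≈ 75 (seated). I'll relieve the load slightly, release and rise.

```bash
python3 -m pendant '[0,0,0.0015,0,1, 0,0,0,0,1]'; python3 -m pendant '[0,0,-0.0035,0,1, 0,0,0,0,1, 0,0,0,0,-1, 0,0,0,0,-1, 0,0,0,0,-1, 0,0,0,0,-1, 0,0,0,0,-1, 0,0,0,0,-1]'; python3 -m pendant '[0,0,-0.03,0,-1, 0,0,-0.08,0,-1, 0,0,-0.12,0,-1, 0,0,-0.08,0,-1, 0,0,-0.05,0,-1, 0,0,0,0,-1]'
python3 - <<'E'
from h import *
s,im=snap("wrist","w11.png"); print(s["opening"],s["eef_pos"],s["ft_force"])
snap("side","s9.png",(170,220,300,350),5)
E
```

```text
t: 28.4
eef_pos: [506.4, 298.9, 74.8]
tcp_rot: [3.141, -0.001, 0.444]
ft_force: [-5.1, -1.9, 12.8]
opening: 0.249
t: 29.4
eef_pos: [506.3, 298.8, 75.1]
tcp_rot: [3.142, -0.0, 0.444]
ft_force: [-0.1, -0.2, -1.0]
opening: 0.825
t: 30.15
eef_pos: [506.7, 299.0, 221.1]
tcp_rot: [3.141, -0.003, 0.444]
ft_force: [0.4, 0.7, -0.8]
opening: 0.998
0.9983181713511161 [506.73427104 299.03343533 221.06749162] [ 0.35764584  0.6891233  -0.76583139]
```

View pics/w11.png

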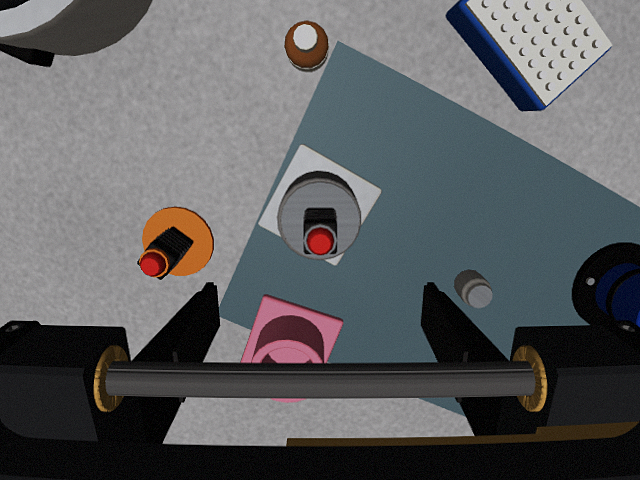

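View pics/s9.png

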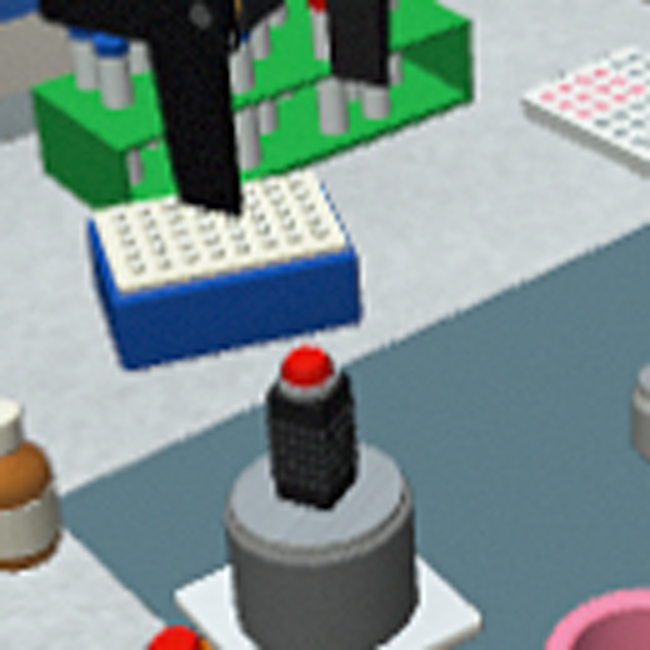

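The gauge stands upright with its flange flush on the grey rim, and the gripper is well clear. Handing in.

```bash
python3 -m pendant '[0,0,0,0,-1,0,0,0,0,-1]'; python3 -c "
from cell import env
print(env.job_done())"
```

```text
t: 30.5
eef_pos: [506.1, 298.7, 218.3]
tcp_rot: [3.142, 0.001, 0.444]
ft_force: [-0.2, -0.1, 0.8]
opening: 1.003
the job is handed in; nothing more can be done
None
```

The job is done and handed in at about 30.5 s. I measured the blue tube's bore and returned the gauge to its grey stand, locked at that size.

- **Measuring:** The gauge went into the blue tube with its flange fully down on the rim; the readings between moves reached about 20 N while seating it. I pressed the button to its hard stop with about 20 N on the wrist, then let it up before drawing the gauge straight out.
- **Returning:** I set it down in the stand until it made contact, with about 13 N, and then let go and backed off.
- **Last checks:** The wrist and side pictures show the gauge upright, with its flange flush on the grey rim and the gripper clear. The bystanders in view were where they had been.
- **Plunger size:** After the draw-out, the tips looked about 1.3 times as far apart as before. That fits roughly 40 mm against about 31 mm.
- **Limits and disagreements:**
  - The plunger span comes from one rough side picture. The network did not find the tips; it pointed at the silver tube with low confidence.
  - The forces are readings at the end of each move, not continuous.
  - The handle looks the same on all sides, so I could not tell its own x from its y. I gripped the pair of faces needing the smaller turn.

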